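# Tuck the eave strip under the nest box shingles

## Task

Lift the plaster owl off the bare eave of the nest box roof and stand it upright on the plywood drying board beside the plaster cat. Then take the aluminium eave strip by its bead and slide its plain edge up under all three springy shingle ends without prising them up, until the bead is flush with the eave and the strip's ends are even with the sides of the roof board. Finish while still holding the strip: do not let go, keep it pressed firmly flat against the roof board, and do not disturb the other things on the bench.

Things in the scene. Friction and masses are not known exactly. Their poses are not given: they have to be found in the camera images.
- roof: roof board of the nest box, plywood 200 mm up the slope x 220 mm wide x 12 mm, fixed; its eave (low edge, robot's side) is about 145 mm above the bench. Origin: middle of the eave edge on the board's top face; x points up the slope along the board (pitch 12 degrees, rising away from the robot), y along the eave to the left, z square off the board. Bare from the eave to x = 58 mm.
- butt (a point): middle of the lower edge (butt) of the first shingle course, on its underside: x = 58 mm, y = 0, z = 7 mm on the roof. Axes as the roof's. The three shingles, 6 mm thick and 71 mm wide, overhang a lath at roof x = 93 to 115 mm, so below them is an open slot 7 mm high and 35 mm deep down to the roof board. The second course further up reaches z = 19 mm.
- shingle0 (a joint): lift of the free end of the right-hand shingle (y about -75 mm on the roof): 0 lying as nailed, positive radians when its butt is prised up about the lath edge 35 mm behind it; 0.1 rad is 3.5 mm at the butt. Springy, about 0.9 N m/rad.
- shingle1 (a joint): the same for the middle shingle
- shingle2 (a joint): the same for the left-hand shingle (y about +75 mm)
- strip: rigid aluminium eave strip, 80 mm wide (x) x 220 mm long (y), about 140 g: a flat flange 3 mm thick with a raised square bead along one long edge. Origin: centre of the underside; z up on the bead's side. It starts flat on the bench, bead up and nearest the robot. Laid in place its axes agree with the roof's and its origin is at x = 40 mm, y = 0, z = 0 of the roof.
- bead (a point): middle of the bead's top, 15 mm above the strip's underside, at x = -35 mm of the strip. The bead runs the whole length, is 10 mm wide (strip x = -40 to -30 mm) and stands 12 mm above the flange; pinch it across its width. In place its outer face is flush with the eave.
- edge (a point): middle of the plain edge to tuck, at x = +40 mm of the strip, on its underside. In place it is 22 mm under the shingles.
- owl: white plaster owl, round straight-sided body 44 mm across from 4 to 52 mm up, 74 mm tall over the ears, about 120 g. Origin: centre of its base; z up through the head. It starts perched on the bare eave of the roof, square to the sloping board.
- dryboard: plywood drying board flat on the bench, fixed, 120 mm (x) x 200 mm (y) x 12 mm. Origin: centre of its underside; the cat stands on its right half (about y = -55 mm), the left half is free.
- cat: plaster cat, 48 mm across the base, 69 mm tall, standing on the right half of the drying board. Leave it alone. Origin: centre of its base.
- paint: small red plastic paint bottle with a white cap and paper label, 44 mm across, 100 mm tall. Leave it alone. Origin: centre of its base.
- bowl: white plastic mixing bowl, 120 mm across, 45 mm tall. Leave it alone. Origin: centre of its base.
- hammer: small tack hammer lying down, about 240 mm long; the handle runs along its x axis. Leave it alone. Origin: on its lengthwise line.
- jar: clear jar with a steel lid, 56 mm across, 60 mm tall. Leave it alone. Origin: centre of its base.
- pot: blue-glazed upturned pot, 90 mm across, 55 mm tall. Leave it alone. Origin: centre of its base.
- brush: paint brush lying down, about 170 mm long along its x axis. Leave it alone. Origin: on its lengthwise line.
- tin: low round steel nail tin, 60 mm across, 28 mm tall. Leave it alone. Origin: centre of its base.
Things that resemble listed ones, but are neither listed nor needed, are in the scene too. Of the things shaped like the dryboard, the plywood one is meant.

How it is judged:
By the outcome, as a careful person would: the job done as asked, in the order asked, and still so for the second after the job is handed in, while the arm keeps its last pose, push and grip.
It also fails if it takes over 64 s, if anything falls off the work surface, if the arm or the gripper's body presses on something with over 40 N, if the wrist force passes 120 N, or if a joint passes its speed limit or range.

## Robot

A 6-joint arm with a two-finger parallel gripper is mounted at the origin on the work surface. World frame = base frame: x ahead of the robot, y to its left, z up, the work surface at z = 0. Lengths are in m, angles in rad, forces in N, time in s.
With the tool pointing down it reaches from about 0.425 to 0.95 m from the base axis. Payload 3.5 kg.
Tool frame: the origin (TCP) lies at the very end of the fingers, on their centre line; the grasp point (between the pads) lies 19 mm behind it (ctrl.grip_point_offset is the distance from the TCP to the grasp point, in m); z points along the fingers, y is the line along which they close (so a half turn about z gives the same grasp; the last joint's range is limited). The gripper opens to 85 mm and grips with 20 to 120 N. Pads are 22 mm wide; open, the fingers measure 114 mm over their backs; the gripper's body (76 mm by 85 mm) begins 54 mm behind the grasp point. The pads swing forward as they close: fully open they stand 13 mm farther back than shut.
Start: joints at [-0.15, 0.286, 1.577, -0, 1.279, -0.15], TCP at [0.675, 0, 0.21] pointing down, gripper open.
Joint ranges: [-2.77, 2.77], [-0.9, 2.22], [0.21, 2.48], [-1.53, 4.67], [0.24, 2.81], [-2.84, 2.84]. Speed limits (rad/s): [2.79, 2.79, 3.14, 3.14, 3.14, 3.14].

## Interface

Orientations are given as a unit quaternion [x, y, z, w].
In Python, from plant import ctrl gives the robot as it stands. The module is installed in compiled form; this text tells all that it offers.
- The arm moves only by the shell command python3 -m pendant 'ROWS' [OPENING] [FORCE]. ROWS is JSON, a list of rows, each an object of numbers: "dx", "dy", "dz": the shift along the tool's x, y, z in cm; "twist": the turn about the tool's z in degrees. A call has 1 to 10 rows; each row is the pose to reach, as a shift and turn from the pose commanded when the call began, along the tool's axes at that moment; what a row does not reach only later rows make up. A row lasts 1/8 s, in which the tool goes at most 62.5 mm and 10.7 degrees, less where a joint would pass 70% of its speed; a pose out of reach is approached as far as the arm can. A call with a gripper value outside its range is refused whole. OPENING is the opening in per cent of the stroke, from 0 (shut) to 100 (fully open), set as the call begins (- or left out, the last holds). The fingers move at their own pace and stop on an object; FORCE is the grip in N (left out, the last holds). Time passes only in rows, so rows that repeat a pose let the fingers close. It gives the time, the measured TCP pose, the force, the opening and the grip force at its end, in the units of the state.
- ctrl.get_state(): the state, without advancing time (a new reading comes with each control period).
- ctrl.read_camera(name): name is "scene" or "side" or "wrist"; returns a dict with "img" (384x512x3 uint8, red, green, blue), "depth" (384x512 float32, m along the optical axis (not along the pixel's ray), 0 where there is no reading), "camera_matrix" (3x3 intrinsics, pixels), "distortion" ([k1, k2, p1, p2, k3] as OpenCV has them; the pictures are not rectified), "xyz" and "rotation" of the camera in the world; the wrist camera has in their place "tool_from_camera" (4x4, takes a point from camera to tool coordinates, whose origin is the TCP and whose axes are the flange's). Camera axes: x right, y up, looking along -z (the intrinsics and any distortion apply to the point x, -y, -z); pixel columns grow to the right and rows downward; lengths in m; the calibration is good to about 2 mm. A picture is of the moment at which its call begins: read the wrist's pose just before it.
- ctrl.sign_off(): hands the job in; it is judged then, once.
The state is a dict: "time": time; "qpos": joint angles; "dq": joint speeds; "joint_efforts": joint torques, N m; "eef_pos": TCP position; "tcp_rot": TCP orientation; "contact_force": force on the tool from outside, world axes, zero at the start; "wrist_torque": the same for the moment, N m; "opening": opening from 0.0 (shut) to 1.0 (fully open); "finger_force": force on a finger pad.
Only numpy, scipy, OpenCV 4.12 (cv2) and the standard library are available. Lean on these libraries where they do the work, as an engineer would, in place of code of your own. Each camera call takes 0.05 s, during which the arm holds its last target. There are 200 camera calls.

## Working session

There is one attempt and no reset: what is moved stays moved. The work goes in short steps, Python scripts to look and compute and a shell command to move; the robot and the scene stay as the last step left them, time stands still between calls to the robot, and variables do not carry over. Pictures are saved under pics/ and viewed, at most 10 in all, crops included, and the job is handed in when it is done.

```bash
mkdir -p pics
cat > h.py <<'E'
import numpy as np, cv2
from scipy.spatial.transform import Rotation as R
from plant import ctrl
def grab(name,save=None):
    s=ctrl.get_state(); c=ctrl.read_camera(name); c=dict(c)
    if name=='wrist':
        T=np.eye(4);T[:3,:3]=R.from_quat(s['tcp_rot']).as_matrix();T[:3,3]=s['eef_pos']
        c['T']=T@np.array(c['tool_from_camera'])
    else:
        T=np.eye(4); r=np.array(c['rotation']); T[:3,:3]=r if r.shape==(3,3) else R.from_quat(r).as_matrix(); T[:3,3]=c['xyz']; c['T']=T
    if save:
        cv2.imwrite('pics/%s.png'%save,c['img'][:,:,::-1]); 
    np.savez('/tmp/%s.npz'%(save or name),img=c['img'],depth=c['depth'],K=c['camera_matrix'],D=np.array(c['distortion']),T=c['T'])
    return c
def load(n):
    return dict(np.load('/tmp/%s.npz'%n))
def rays(c,uv):
    K=c['K'] if 'K' in c else c['camera_matrix']; D=c['D'] if 'D' in c else np.array(c['distortion'])
    p=cv2.undistortPoints(np.array(uv,float).reshape(-1,1,2),np.array(K),D).reshape(-1,2)
    d=np.c_[p[:,0],-p[:,1],-np.ones(len(p))]
    return d
def pts(c,uv):
    uv=np.array(uv).reshape(-1,2); d=rays(c,uv)
    z=np.array([c['depth'][int(round(v)),int(round(u))] for u,v in uv])
    return (d*z[:,None])@c['T'][:3,:3].T+c['T'][:3,3]
def onplane(c,uv,n,d0):
    d=rays(c,uv)@c['T'][:3,:3].T; o=c['T'][:3,3]; n=np.array(n,float)
    t=(d0-o@n)/(d@n); return o+d*t[:,None]
def cloud(c):
    h,w=c['depth'].shape; u,v=np.meshgrid(np.arange(w),np.arange(h))
    return pts(c,np.c_[u.ravel(),v.ravel()]).reshape(h,w,3)
def proj(c,P):
    q=(np.array(P).reshape(-1,3)-c['T'][:3,3])@c['T'][:3,:3]
    q=q*[1,-1,-1]
    return cv2.projectPoints(q,np.zeros(3),np.zeros(3),np.array(c['K']),c['D'])[0].reshape(-1,2)
E
python3 - <<'E'
from h import *
for n in('scene','side','wrist'):
    c=grab(n,n+'0'); print(n,c['T'].round(3).tolist(),np.array(c['camera_matrix']).round(1).tolist())
a=[cv2.imread('pics/%s0.png'%n) for n in('scene','side')]
cv2.imwrite('pics/a.png',cv2.resize(a[0],(800,600)));cv2.imwrite('pics/b.png',cv2.resize(a[1],(800,600)))
s=ctrl.get_state();print(s)
E
```

```text
scene [[-0.794, -0.353, 0.494, 0.973], [0.607, -0.492, 0.624, 0.655], [0.023, 0.796, 0.605, 0.768], [0.0, 0.0, 0.0, 1.0]] [[369.2, 0.0, 254.9], [0.0, 369.2, 192.8], [0.0, 0.0, 1.0]]
side [[0.766, 0.426, -0.482, -0.163], [-0.643, 0.527, -0.557, -0.728], [0.017, 0.736, 0.677, 0.978], [0.0, 0.0, 0.0, 1.0]] [[481.7, 0.0, 255.8], [0.0, 481.7, 195.3], [0.0, 0.0, 1.0]]
wrist [[1.0, -0.001, 0.0, 0.675], [0.0, 0.963, 0.27, 0.07], [-0.0, -0.27, 0.963, 0.373], [0.0, 0.0, 0.0, 1.0]] [[328.3, 0.0, 254.2], [0.0, 328.3, 194.3], [0.0, 0.0, 1.0]]
{'time': 0.15, 'qpos': array([-1.50026763e-01,  2.87013967e-01,  1.57784887e+00, -7.92514478e-06,
        1.27863946e+00, -1.49976252e-01]), 'dq': array([ 0.00109705, -0.00139823, -0.00576791, -0.001976  , -0.00073701,
        0.00174096]), 'joint_efforts': array([ 7.91554030e-04, -4.06602967e+01, -2.93140125e+01, -8.94972595e-05,
        3.96185191e-03, -2.97825103e-06]), 'eef_pos': array([6.74435144e-01, 9.48345231e-05, 2.08726040e-01]), 'tcp_rot': array([ 7.07123508e-01,  7.07089410e-01, -5.69736335e-04, -7.66223070e-04]), 'contact_force': array([0.61982493, 0.46896539, 0.95059409]), 'wrist_torque': array([-0.02334191,  0.03049523, -0.01147028]), 'finger_force': 0.0, 'opening': 1.0026637945978907}
```

View pics/a.png

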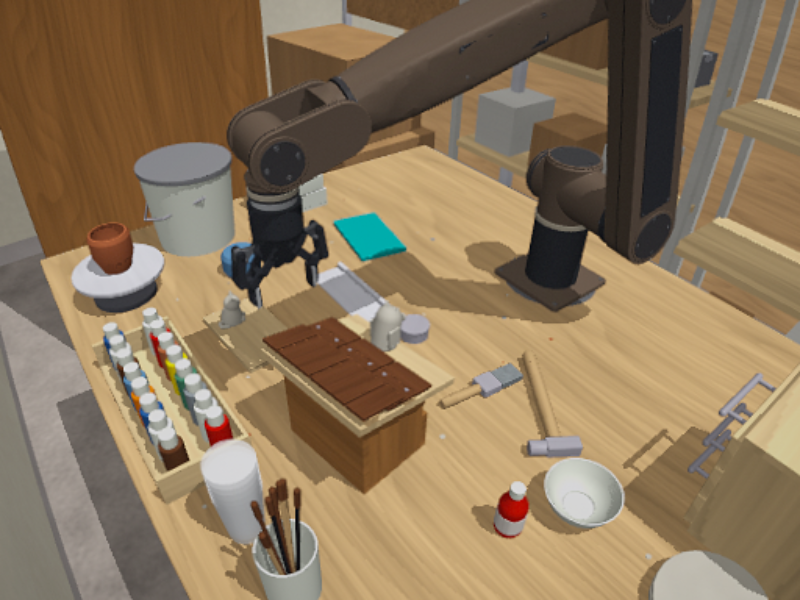

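View pics/b.png

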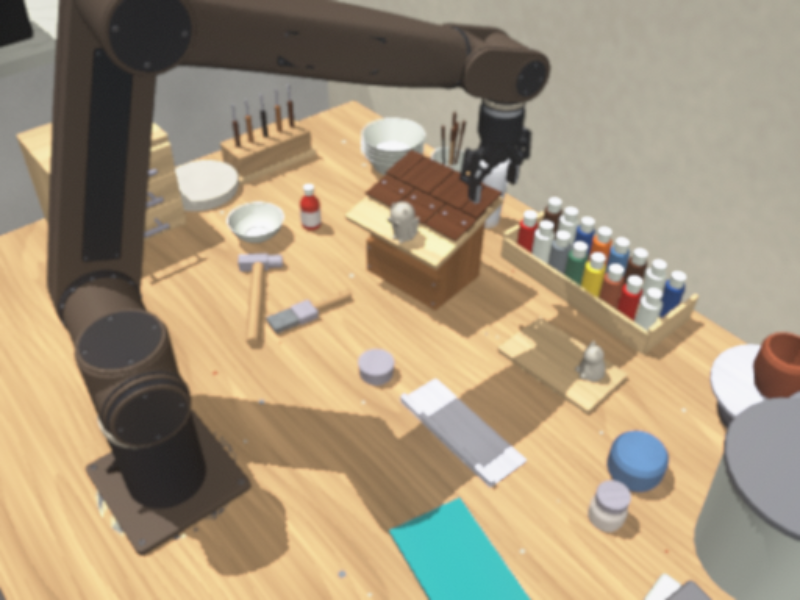

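Side view (800 px): owl on eave (403,220), roof eave (348,215)–(440,252), strip (462,430), plywood drying board with the cat (565,365). The flat look-alike is the teal sheet (460,555); plywood with the cat is the one meant.

Run:
```python
from h import *
k=512/800
for n,L in (('side0',dict(strip=[(403,395),(438,380),(524,460),(490,482),(462,430)],board=[(500,351),(543,324),(626,377),(588,408)],boardmid=[(530,350),(570,390)],eaveL=[(348,215)],eaveR=[(440,252)],bare=[(370,215),(430,240)],owl=[(403,207),(403,225)],cat=[(593,350),(593,368)],tin=[(376,360)],brush=[(285,318)],jar=[(612,497)],pot=[(638,455)])),
 ('scene0',dict(board=[(205,318),(270,365)],owl=[(385,322)],eave=[(452,380),(350,420)],shing=[(345,365)]))):
    c=load(n)
    for key,uv in L.items(): print(n,key,pts(c,np.array(uv)*k).round(3).tolist())
c=load('side0');C=cloud(c)
w=load('wrist0');W=cloud(w)
for nm,C in(('side',C),('wrist',W)):
  m=(C[...,2]>.10)&(C[...,2]<.25)
  print(nm,m.sum(), [ (C[m][:,i].min().round(3),C[m][:,i].max().round(3)) for i in range(3)])
cv2.imwrite('pics/c.png',cv2.resize(cv2.imread('pics/wrist0.png'),(800,600),interpolation=cv2.INTER_CUBIC))
```

```text
side0 strip [[0.384, -0.109, 0.014], [0.462, -0.111, -0.002], [0.451, -0.326, 0.003], [0.375, -0.325, 0.013], [0.416, -0.22, 0.003]]
side0 board [[0.59, -0.135, 0.006], [0.697, -0.141, 0.012], [0.724, -0.318, -0.002], [0.608, -0.325, 0.008]]
side0 boardmid [[0.631, -0.17, 0.009], [0.613, -0.28, 0.011]]
side0 eaveL [[0.514, 0.209, 0.146]]
side0 eaveR [[0.568, 0.013, 0.151]]
side0 bare [[0.542, 0.178, 0.151], [0.576, 0.048, 0.153]]
side0 owl [[0.544, 0.087, 0.217], [0.534, 0.074, 0.191]]
side0 cat [[0.662, -0.275, 0.073], [0.658, -0.286, 0.041]]
side0 tin [[0.391, -0.027, 0.027]]
side0 brush [[0.329, 0.163, 0.023]]
side0 jar [[0.465, -0.476, 0.061]]
side0 pot [[0.56, -0.453, 0.052]]
scene0 board [[0.72, -0.31, 0.015], [0.669, -0.121, -0.001]]
scene0 owl [[0.564, 0.107, 0.207]]
scene0 eave [[0.517, 0.216, 0.143], [0.706, 0.224, 0.187]]
scene0 shing [[0.657, 0.137, 0.192]]
side 25862 [(np.float64(-0.067), np.float64(1.253)), (np.float64(-0.729), np.float64(1.649)), (np.float64(0.1), np.float64(0.25))]
wrist 69049 [(np.float64(0.524), np.float64(0.919)), (np.float64(-0.22), np.float64(0.149)), (np.float64(0.1), np.float64(0.25))]
```

View pics/c.png

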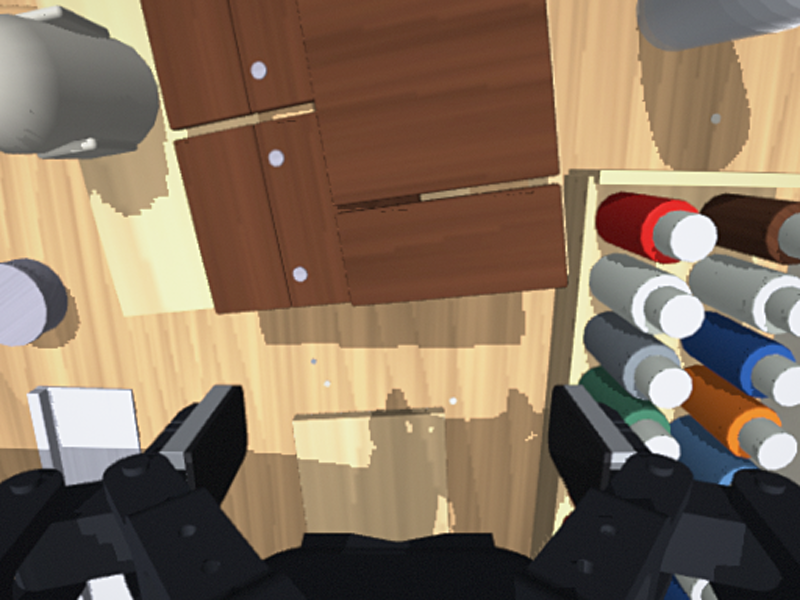

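Wrist view: the owl upper left, bare eave left, board at bottom centre, strip at lower left. The positions agree with the given sizes (strip ≈80×215 mm, heights OK). I'll go above the owl, turned to close along the eave, and look from near.

```bash
python3 -m pendant '[{"dz":-6},{"dx":5,"dy":-7,"dz":-9,"twist":20},{"dx":10,"dy":-13,"dz":-9,"twist":78},{"dx":10,"dy":-13,"dz":-9,"twist":78},{"dx":10,"dy":-13,"dz":-9,"twist":78},{"dx":10,"dy":-13,"dz":-9,"twist":78},{"dx":10,"dy":-13,"dz":-9,"twist":78},{"dx":10,"dy":-13,"dz":-9,"twist":78},{"dx":10,"dy":-13,"dz":-9,"twist":78},{"dx":10,"dy":-13,"dz":-9,"twist":78}]' 100
python3 - <<'E'
from h import *
c=grab('wrist','w1'); C=cloud(load('w1'))
print(c['T'].round(3).tolist(), ctrl.get_state()['eef_pos'])
cv2.imwrite('pics/d.png',cv2.resize(c['img'][:,:,::-1],(800,600),interpolation=cv2.INTER_CUBIC))
E
```

```text
[[1.0, -0.0, 0.0, 0.675], [0.0, 0.963, 0.27, 0.07], [-0.0, -0.27, 0.963, 0.374], [0.0, 0.0, 0.0, 1.0]] [6.74550203e-01 1.03699844e-04 2.08943568e-01]$[0]: bad value
```

View pics/d.png

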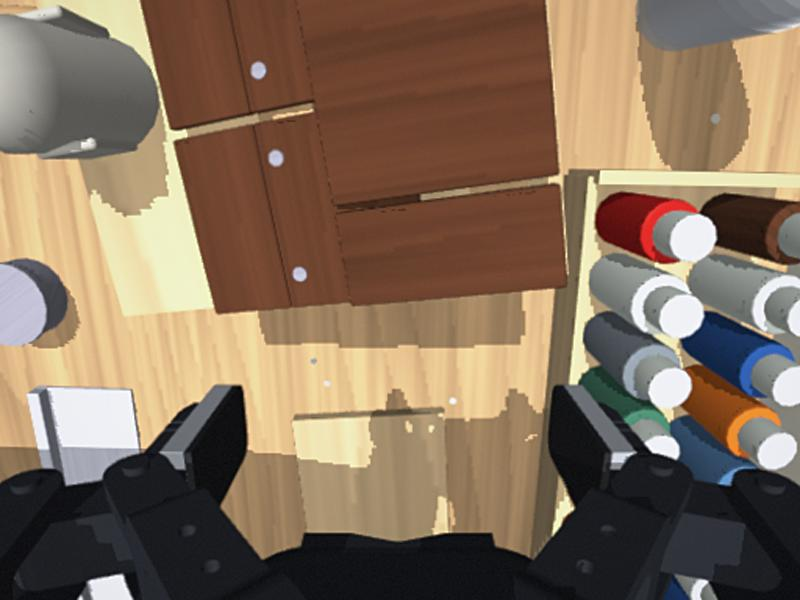

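The move was refused because every row needs all four keys, so the view is unchanged. Retrying with full rows.

```bash
python3 -m pendant '[{"dx":0,"dy":0,"dz":-6,"twist":0},{"dx":5,"dy":-7,"dz":-9,"twist":10},{"dx":10,"dy":-13,"dz":-9,"twist":78},{"dx":10,"dy":-13,"dz":-9,"twist":78},{"dx":10,"dy":-13,"dz":-9,"twist":78},{"dx":10,"dy":-13,"dz":-9,"twist":78},{"dx":10,"dy":-13,"dz":-9,"twist":78},{"dx":10,"dy":-13,"dz":-9,"twist":78},{"dx":10,"dy":-13,"dz":-9,"twist":78},{"dx":10,"dy":-13,"dz":-9,"twist":78}]' 100
python3 - <<'E'
from h import *
c=grab('wrist','w1'); C=cloud(load('w1'))
print(c['T'].round(3).tolist(), ctrl.get_state()['eef_pos'])
cv2.imwrite('pics/d.png',cv2.resize(c['img'][:,:,::-1],(800,600),interpolation=cv2.INTER_CUBIC))
E
```

```text
time: 1.45
eef_pos: [0.5448, 0.1, 0.2996]
tcp_rot: [0.994, 0.105, -0.0, -0.0]
contact_force: [1.0, 0.6, -0.7]
opening: 1.002
finger_force: 0.0
[[0.209, 0.942, 0.264, 0.613], [-0.978, 0.201, 0.056, 0.115], [-0.0, -0.27, 0.963, 0.464], [0.0, 0.0, 0.0, 1.0]] [0.54486301 0.10003995 0.29965736]
```

View pics/d.png

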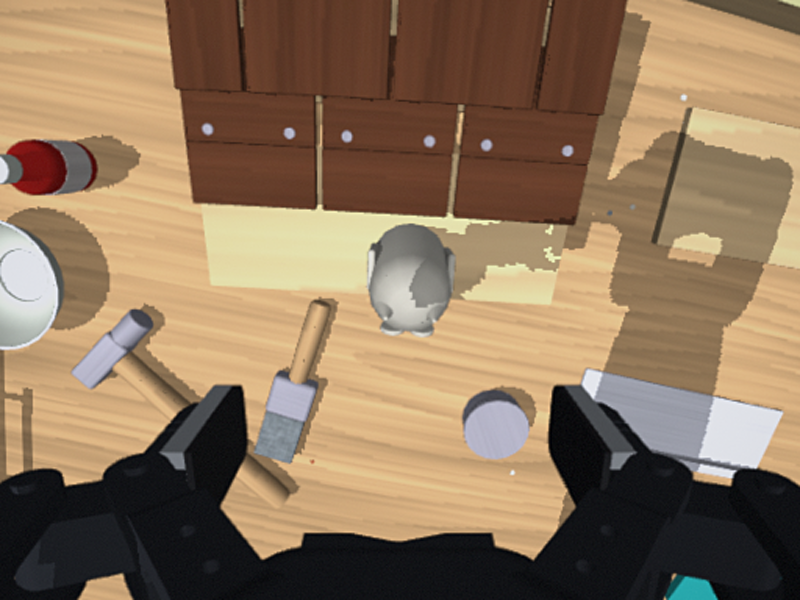

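Near view: the owl at (411,280), eave corners at (211,285) and (552,303), shingle butts from (193,203) to (576,223).

Run:
```python
from h import *
c=load('w1');k=.64
# plane fit on bare eave points
P=pts(c,np.array([(225,225),(250,255),(300,270),(340,250),(470,285),(530,290),(500,270),(540,265)])*k)
print(P.round(4).tolist())
A=np.c_[P[:,:2],np.ones(len(P))];s=np.linalg.lstsq(A,P[:,2],rcond=None)[0];print('slope',s,np.degrees(np.arctan(np.hypot(*s[:2]))))
n=np.array([-s[0],-s[1],1]);E=onplane(c,np.array([(211,285),(552,303),(193,203)])*k,n,s[2]);print('eave',E.round(4).tolist(),np.linalg.norm(E[0]-E[1]))
# shingle butt tops (z=13 on roof)
nn=n/np.linalg.norm(n);B=onplane(c,np.array([(193,203),(576,223)])*k,nn,s[2]/np.linalg.norm(n)+.013);print('butt',B.round(4).tolist(),np.linalg.norm(B[0]-B[1]))
d=E[1]-E[0];print('yaw eave',np.degrees(np.arctan2(d[0],-d[1])));d=B[1]-B[0];print('yaw butt',np.degrees(np.arctan2(d[0],-d[1])))
for nm in('w1','side0','scene0'):
  C=cloud(load(nm)).reshape(-1,3);m=(abs(C[:,0]-.545)<.06)&(abs(C[:,1]-.1)<.06)&(C[:,2]>.17)
  q=C[m];h=q@nn-s[2]/np.linalg.norm(n)
  for lo,hi in((.02,.05),(.05,.08)):
    r=q[(h>lo)&(h<hi)];
    if len(r): print(nm,lo,len(r),r.min(0).round(4),r.max(0).round(4),r.mean(0).round(4))
```

```text
[[0.5544, 0.2092, 0.1555], [0.5382, 0.1929, 0.1506], [0.5346, 0.1612, 0.148], [0.5532, 0.1385, 0.1521], [0.5478, 0.0543, 0.1493], [0.5523, 0.0154, 0.147], [0.5613, 0.0383, 0.1498], [0.5699, 0.0151, 0.1515]]
slope [0.23556301 0.03719911 0.01672189] 13.41347175599089
eave [[0.5123, 0.2164, 0.1454], [0.5466, -0.0016, 0.1454], [0.564, 0.2289, 0.1581]] 0.22072889237544593
butt [[0.5662, 0.2238, 0.1718], [0.6006, 0.0081, 0.1719]] 0.21849205439610975
yaw eave 8.945682866100366
yaw butt 9.0752000312184
w1 0.02 793 [0.5252 0.072  0.1744] [0.5763 0.1203 0.2058] [0.5664 0.0982 0.1917]
w1 0.05 2170 [0.5224 0.0736 0.1961] [0.5697 0.1163 0.2245] [0.5502 0.0955 0.2138]
side0 0.02 126 [0.5176 0.0678 0.1716] [0.5688 0.105  0.2005] [0.5422 0.0786 0.1852]
side0 0.05 171 [0.5172 0.0727 0.195 ] [0.5612 0.1104 0.2231] [0.5376 0.0882 0.2091]
scene0 0.02 216 [0.5247 0.072  0.1715] [0.5773 0.1215 0.206 ] [0.563  0.1042 0.1896]
scene0 0.05 189 [0.5236 0.0764 0.1958] [0.5696 0.1143 0.2253] [0.5526 0.0995 0.2132]
```

Eave length measures 220.7 mm (given 220), yaw 9°, eave height 0.145: good. The owl's body axis at grip height is ≈(0.550, 0.096). Descend and grip.

```bash
python3 -m pendant '[{"dx":0.4,"dy":0.5,"dz":4,"twist":3},{"dx":0.4,"dy":0.5,"dz":9,"twist":3},{"dx":0.4,"dy":0.5,"dz":13.2,"twist":3},{"dx":0.4,"dy":0.5,"dz":13.2,"twist":3},{"dx":0.4,"dy":0.5,"dz":13.2,"twist":3}]' 100 && python3 -m pendant '[{"dx":0,"dy":0,"dz":0,"twist":0},{"dx":0,"dy":0,"dz":0,"twist":0},{"dx":0,"dy":0,"dz":0,"twist":0},{"dx":0,"dy":0,"dz":0,"twist":0},{"dx":0,"dy":0,"dz":0,"twist":0},{"dx":0,"dy":0,"dz":0,"twist":0}]' 0 25
```

```text
time: 2.12
eef_pos: [0.5511, 0.096, 0.1697]
tcp_rot: [0.997, 0.079, 0.001, 0.0]
contact_force: [0.6, -0.5, 0.9]
opening: 1.0
finger_force: 0.0
time: 2.88
eef_pos: [0.5508, 0.0959, 0.1697]
tcp_rot: [0.997, 0.079, 0.001, 0.0]
contact_force: [-0.4, -1.3, 5.5]
opening: 0.499
finger_force: 25.2
```

```bash
python3 -m pendant '[{"dx":0,"dy":0,"dz":-4,"twist":0},{"dx":0,"dy":0,"dz":-9,"twist":0},{"dx":0,"dy":0,"dz":-12,"twist":0},{"dx":0,"dy":0,"dz":-12,"twist":0}]'
python3 - <<'E'
from h import *
k=.64
a=load('wrist0');b=load('w1');s=load('side0');q=load('scene0')
print('w0',onplane(a,np.array([(294,415),(443,409)])*k,[0,0,1],.012).round(4).tolist())
print('w1',onplane(b,np.array([(688,108),(656,243)])*k,[0,0,1],.012).round(4).tolist())
print('side',onplane(s,np.array([(500,350),(543,323),(627,376),(589,406)])*k,[0,0,1],.012).round(4).tolist())
C=cloud(s).reshape(-1,3);m=(abs(C[:,0]-.66)<.06)&(abs(C[:,1]+.28)<.05)&(C[:,2]>.025)
r=C[m];print('cat',r.min(0).round(3),r.max(0).round(3))
C=cloud(q).reshape(-1,3);m=(abs(C[:,0]-.66)<.06)&(abs(C[:,1]+.28)<.05)&(C[:,2]>.025)
r=C[m];print('cat',r.min(0).round(3),r.max(0).round(3))
print(ctrl.get_state()['eef_pos'],ctrl.get_state()['opening'])
E
```

```text
time: 3.38
eef_pos: [0.5512, 0.096, 0.2905]
tcp_rot: [0.997, 0.079, 0.003, 0.0]
contact_force: [0.0, 0.3, -2.1]
opening: 0.502
finger_force: 26.0
w0 [[0.5942, -0.1226, 0.012], [0.7108, -0.1172, 0.012]]
w1 [[0.709, -0.1167, 0.012], [0.5928, -0.1273, 0.012]]
side [[0.587, -0.1373, 0.012], [0.6997, -0.1392, 0.012], [0.715, -0.3235, 0.012], [0.6099, -0.3243, 0.012]]
cat [ 0.65  -0.297  0.025] [ 0.684 -0.256  0.082]
cat [ 0.654 -0.285  0.025] [ 0.696 -0.252  0.083]
[0.55119009 0.09604867 0.2905181 ] 0.5015841812512978
```

```bash
python3 -m pendant '[{"dx":1.2,"dy":5.5,"dz":0,"twist":0},{"dx":2.4,"dy":11,"dz":0,"twist":0},{"dx":3.6,"dy":16.5,"dz":0,"twist":0},{"dx":4.8,"dy":22,"dz":0,"twist":0},{"dx":6.1,"dy":27.5,"dz":2,"twist":0},{"dx":6.1,"dy":27.5,"dz":8,"twist":0},{"dx":6.1,"dy":27.5,"dz":14,"twist":0},{"dx":6.1,"dy":27.5,"dz":20,"twist":0},{"dx":6.1,"dy":27.5,"dz":23,"twist":0},{"dx":6.1,"dy":27.5,"dz":23,"twist":0}]' && python3 -m pendant '[{"dx":0,"dy":0,"dz":0,"twist":0},{"dx":0,"dy":0,"dz":0,"twist":0},{"dx":0,"dy":0,"dz":0.6,"twist":0},{"dx":0,"dy":0,"dz":1.2,"twist":0},{"dx":0,"dy":0,"dz":1.6,"twist":0},{"dx":0,"dy":0,"dz":1.6,"twist":0}]'
```

```text
time: 4.62
eef_pos: [0.6485, -0.1642, 0.0508]
tcp_rot: [0.997, 0.078, -0.006, -0.003]
contact_force: [0.2, 0.3, 0.0]
opening: 0.501
finger_force: 26.1
time: 5.38
eef_pos: [0.6527, -0.1659, 0.041]
tcp_rot: [0.997, 0.078, -0.001, -0.0]
contact_force: [-0.1, -0.2, -1.7]
opening: 0.502
finger_force: 26.1
```

Run:
```python
from h import *
for n in ('scene','side'):
    grab(n,n+'1')
c=load('scene1')
a=load('scene1')['img'];b=load('side1')['img']
u=proj(load('scene1'),[.654,-.166,.04])[0].astype(int);v=proj(load('side1'),[.654,-.166,.04])[0].astype(int);print(u,v)
f=lambda im,p:cv2.resize(im[max(0,p[1]-50):p[1]+50,p[0]-65:p[0]+65],(400,308),interpolation=cv2.INTER_CUBIC)
cv2.imwrite('pics/e.png',np.hstack([f(a,u),f(b,v)])[:,:,::-1])
```

```text
[168 213] [345 211]
```

View pics/e.png

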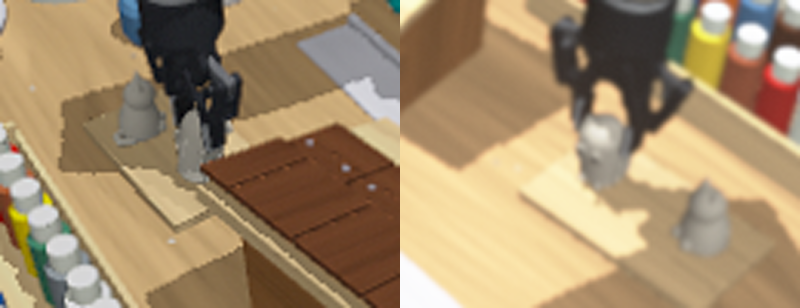

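The owl is above the free half of the board, with the cat clear of the fingers. Lower until it touches and rights itself.

```bash
for i in 1 2; do python3 -m pendant '[{"dx":0,"dy":0,"dz":0.2,"twist":0},{"dx":0,"dy":0,"dz":0.4,"twist":0},{"dx":0,"dy":0,"dz":0.4,"twist":0}]' | grep -E "eef_pos|contact"; done
```

```text
eef_pos: [0.653, -0.166, 0.0375]
contact_force: [-0.4, 0.6, -1.5]
eef_pos: [0.6537, -0.1661, 0.0344]
contact_force: [-0.3, 1.2, 1.1]
```

```bash
for i in 1 2; do python3 -m pendant '[{"dx":0,"dy":0,"dz":0.1,"twist":0},{"dx":0,"dy":0,"dz":0.2,"twist":0},{"dx":0,"dy":0,"dz":0.2,"twist":0}]' | grep -E "eef_pos|contact"; done
```

```text
eef_pos: [0.6548, -0.1661, 0.034]
contact_force: [0.2, 2.9, 6.2]
eef_pos: [0.656, -0.166, 0.0337]
contact_force: [0.6, 2.8, 11.1]
```

```bash
python3 -m pendant '[{"dx":0,"dy":0,"dz":-0.2,"twist":0},{"dx":0,"dy":0,"dz":-0.2,"twist":0}]' | grep -E "eef_pos|contact";  python3 -m pendant '[{"dx":0,"dy":0,"dz":0,"twist":0},{"dx":0,"dy":0,"dz":0,"twist":0},{"dx":0,"dy":0,"dz":0,"twist":0},{"dx":0,"dy":0,"dz":0,"twist":0}]' 80; python3 -m pendant '[{"dx":0,"dy":0,"dz":-2,"twist":0},{"dx":0,"dy":0,"dz":-6,"twist":0},{"dx":0,"dy":0,"dz":-12,"twist":0},{"dx":0,"dy":0,"dz":-18,"twist":0},{"dx":0,"dy":0,"dz":-18,"twist":0}]'
python3 - <<'E'
from h import *
for n in ('scene','side'):
    grab(n,n+'2')
s=load('side2')
for nm in ('side2','scene2'):
  C=cloud(load(nm)).reshape(-1,3)
  m=(abs(C[:,0]-.654)<.05)&(abs(C[:,1]+.166)<.045)&(C[:,2]>.02)&(C[:,2]<.1)
  r=C[m];print(r.min(0).round(3),r.max(0).round(3))
  for z in (.03,.05,.07): q=r[abs(r[:,2]-z)<.006];print(z,len(q),q.min(0).round(3),q.max(0).round(3))
# strip
k=.64
S=load('w1');print('w1strip',onplane(S,np.array([(590,369),(781,411)])*k,[0,0,1],.003).round(4).tolist())
m=load('wrist0');print('w0strip left end',onplane(m,np.array([(135,389)])*k,[0,0,1],.003).round(4).tolist(),onplane(m,np.array([(30,390),(42,388)])*k,[0,0,1],.015).round(4).tolist())
print('bare side',onplane(s,np.array([(438,380),(524,460)])*k,[0,0,1],.003).round(4).tolist(),onplane(s,np.array([(403,394),(490,482)])*k,[0,0,1],.015).round(4).tolist())
E
```

```text
eef_pos: [0.6548, -0.1661, 0.034]
contact_force: [0.7, 2.9, 7.2]
time: 7.72
eef_pos: [0.6529, -0.1661, 0.0313]
tcp_rot: [0.997, 0.078, -0.0, -0.0]
contact_force: [0.4, 0.4, 0.0]
opening: 0.799
finger_force: 0.0
time: 8.35
eef_pos: [0.6571, -0.1676, 0.2225]
tcp_rot: [0.997, 0.079, 0.007, 0.004]
contact_force: [-0.5, 0.0, 0.5]
opening: 0.803
finger_force: 0.0
[ 0.631 -0.192  0.02 ] [ 0.679 -0.145  0.085]
0.03 63 [ 0.636 -0.192  0.024] [ 0.673 -0.145  0.036]
0.05 52 [ 0.632 -0.19   0.044] [ 0.679 -0.156  0.056]
0.07 99 [ 0.631 -0.188  0.064] [ 0.678 -0.149  0.076]
[ 0.634 -0.189  0.02 ] [ 0.685 -0.14   0.086]
0.03 27 [ 0.662 -0.169  0.024] [ 0.684 -0.141  0.036]
0.05 37 [ 0.642 -0.186  0.044] [ 0.684 -0.141  0.056]
0.07 72 [ 0.635 -0.179  0.064] [ 0.684 -0.144  0.076]
w1strip [[0.4606, -0.1101, 0.003], [0.4564, -0.324, 0.003]]
w0strip left end [[0.4649, -0.1057, 0.003]] [[0.385, -0.1022, 0.015], [0.3955, -0.1003, 0.015]]
bare side [[0.4586, -0.1144, 0.003], [0.4507, -0.326, 0.003]] [[0.3844, -0.1081, 0.015], [0.3734, -0.3258, 0.015]]
```

The owl stands upright (top at 0.085 as it must be). The strip reads 76–80 × 215 mm with yaw ≈ −2° and its bead centre ≈(0.383, −0.216). Move above the bead and look.

```bash
python3 -m pendant '[{"dx":-5,"dy":0.1,"dz":0,"twist":-10},{"dx":-10,"dy":0.2,"dz":0,"twist":-20},{"dx":-15,"dy":0.3,"dz":2,"twist":-30},{"dx":-20,"dy":0.4,"dz":4,"twist":-40},{"dx":-25,"dy":0.5,"dz":6,"twist":-50},{"dx":-27.8,"dy":0.6,"dz":6,"twist":-60},{"dx":-27.8,"dy":0.6,"dz":6,"twist":-70},{"dx":-27.8,"dy":0.6,"dz":6,"twist":-79},{"dx":-27.8,"dy":0.6,"dz":6,"twist":-79},{"dx":-27.8,"dy":0.6,"dz":6,"twist":-79}]' 40
python3 - <<'E'
from h import *
c=grab('wrist','w2')
cv2.imwrite('pics/f.png',cv2.resize(c['img'][:,:,::-1],(800,600),interpolation=cv2.INTER_CUBIC))
print(ctrl.get_state()['qpos'])
E
```

```text
time: 9.7
eef_pos: [0.3791, -0.215, 0.1509]
tcp_rot: [0.72, 0.694, -0.0, -0.001]
contact_force: [-0.7, -0.0, 0.3]
opening: 0.399
finger_force: 0.0
[-7.49515888e-01 -2.04109567e-01  2.19477285e+00 -3.07178441e-06
  1.15245303e+00 -7.12960074e-01]
```

View pics/f.png

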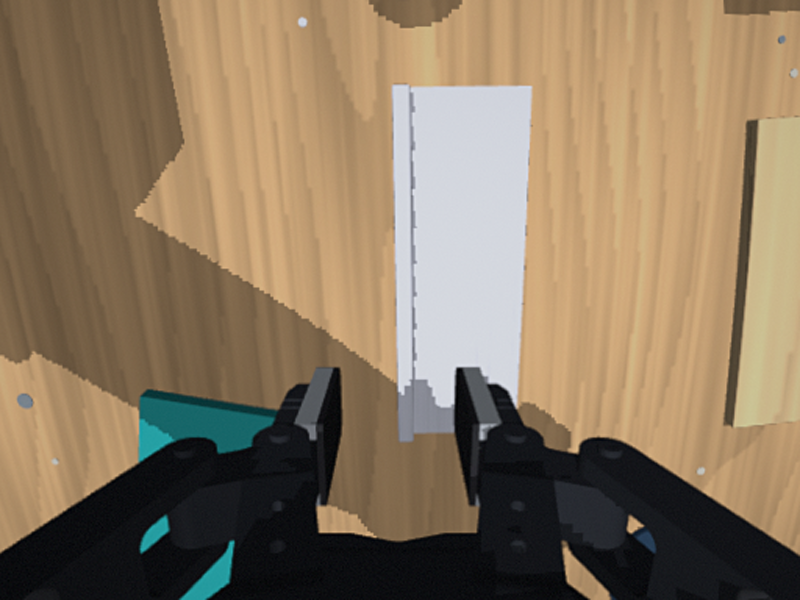

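Wrist view: the whole strip is visible, bead top from (393–408, 84) to (400–412, 441), plain edge from (531,86). The teal sheet lower left is a look-alike, not touched.

Run:
```python
from h import *
c=load('w2');k=.64
B=onplane(c,np.array([(393,84),(408,84),(400,441),(412,441)])*k,[0,0,1],.015);F=onplane(c,np.array([(531,86)])*k,[0,0,1],.003)
print(B.round(4).tolist(),F.round(4).tolist())
m=B.mean(0);d=B[:2].mean(0)-B[2:].mean(0);yaw=np.arctan2(-d[0],d[1]);print('mid',m,'len',np.linalg.norm(d),'yaw',np.degrees(yaw))
s=ctrl.get_state();T=R.from_quat(s['tcp_rot']).as_matrix();print('tool y yaw',np.degrees(np.arctan2(T[1,1],T[0,1])));print('delta tool cm',(T.T@(m-s['eef_pos'])*100).round(2), s['eef_pos'])
```

```text
[[0.3816, -0.1046, 0.015], [0.3898, -0.1049, 0.015], [0.3777, -0.3241, 0.015], [0.3856, -0.3244, 0.015]] [[0.4606, -0.1065, 0.003]]
mid [ 0.38366998 -0.21453786  0.015     ] len 0.21954900949385914 yaw -1.0537341530537156
tool y yaw -2.094389363186637
delta tool cm [ 0.06  0.46 13.61] [ 0.37924184 -0.21512062  0.1511204 ]
```

```bash
python3 -m pendant '[{"dx":0.1,"dy":0.45,"dz":5,"twist":-1},{"dx":0.1,"dy":0.45,"dz":9,"twist":-1},{"dx":0.1,"dy":0.45,"dz":12,"twist":-1},{"dx":0.1,"dy":0.45,"dz":12,"twist":-1},{"dx":0.1,"dy":0.45,"dz":12,"twist":-1}]' 35
```

```text
time: 10.38
eef_pos: [0.3848, -0.2153, 0.0329]
tcp_rot: [0.713, 0.701, 0.0, 0.001]
contact_force: [-0.3, 0.1, -0.7]
opening: 0.35
finger_force: 0.0
```

```bash
python3 -m pendant '[{"dx":0,"dy":-0.1,"dz":1.2,"twist":0},{"dx":0,"dy":-0.1,"dz":2.4,"twist":0},{"dx":0,"dy":-0.1,"dz":2.4,"twist":0},{"dx":0,"dy":-0.1,"dz":2.4,"twist":0}]' && python3 -m pendant '[{"dx":0,"dy":0,"dz":0,"twist":0},{"dx":0,"dy":0,"dz":0,"twist":0},{"dx":0,"dy":0,"dz":0,"twist":0},{"dx":0,"dy":0,"dz":0,"twist":0},{"dx":0,"dy":0,"dz":0,"twist":0},{"dx":0,"dy":0,"dz":0,"twist":0}]' 0 50
```

```text
time: 10.88
eef_pos: [0.3831, -0.2147, 0.0078]
tcp_rot: [0.713, 0.701, 0.0, -0.0]
contact_force: [-0.1, 0.3, -0.3]
opening: 0.346
finger_force: 0.0
time: 11.62
eef_pos: [0.3831, -0.2147, 0.0078]
tcp_rot: [0.713, 0.701, 0.0, 0.0]
contact_force: [0.4, -0.3, -0.7]
opening: 0.003
finger_force: 0.0
```

Nothing gripped (opening 0). Raise without opening and look.

Run:
```python
from h import *
c=grab('wrist','w3')
s=grab('side','s3')
im=c['img'][140:384,150:362]
v=proj(load('s3'),[.4,-.215,.02])[0].astype(int);print(v)
sm=s['img'][v[1]-60:v[1]+60,v[0]-50:v[0]+54]
cv2.imwrite('pics/g.png',np.hstack([cv2.resize(im,(400,460),interpolation=cv2.INTER_CUBIC),cv2.resize(sm,(400,460),interpolation=cv2.INTER_CUBIC)])[:,:,::-1])
```

```text
[290 272]
```

View pics/g.png

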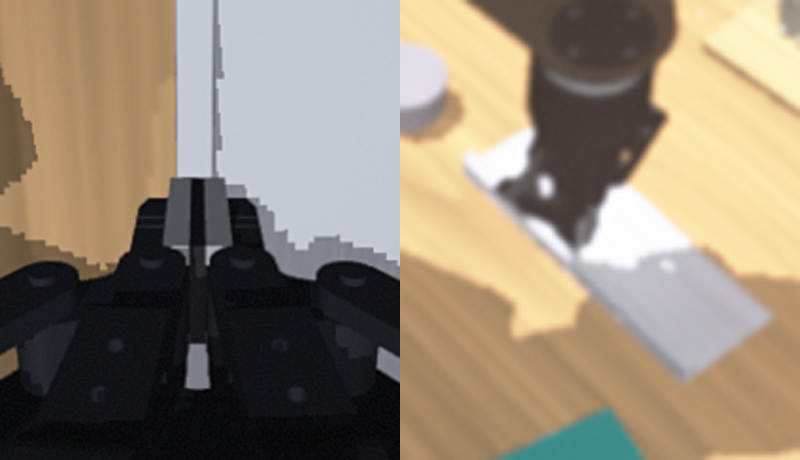

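The shut pads hover just over the bead: in practice the pads end short of the nominal TCP. Probe downward with shut fingers to learn the real tip height.

```bash
for i in 1 2 3; do python3 -m pendant '[{"dx":0,"dy":0,"dz":0.1,"twist":0},{"dx":0,"dy":0,"dz":0.2,"twist":0},{"dx":0,"dy":0,"dz":0.2,"twist":0}]' | grep -E "eef_pos|contact"; done
```

```text
eef_pos: [0.383, -0.2146, 0.0057]
contact_force: [-0.1, -0.7, 0.2]
eef_pos: [0.383, -0.2146, 0.0037]
contact_force: [0.8, 0.2, 0.4]
eef_pos: [0.383, -0.2146, 0.0017]
contact_force: [-0.0, -0.0, -0.2]
```

Run:
```python
from h import *
c=load('w3')
f=lambda x,y:(150+x*.53,140+y*244/460)
for p in [(182,190),(182,183),(218,185),(182,235),(197,190),(197,150),(190,172),(190,177),(150,215),(197,365)]:
    print(p,pts(c,[f(*p)])[0].round(4))
s=load('s3');C=cloud(s).reshape(-1,3);m=(abs(C[:,0]-.385)<.05)&(abs(C[:,1]+.215)<.1);
print(C[m][:,2].min())
c=grab('wrist','w4');c=load('w4')
for p in [(182,190),(182,183),(218,185),(197,150),(190,172),(190,177)]:
    print(p,pts(c,[f(*p)])[0].round(4), c['img'][tuple(int(round(t)) for t in f(*p)[::-1])])
```

```text
(182, 190) [ 0.3807 -0.2029  0.0414]
(182, 183) [ 0.3806 -0.2031  0.0368]
(218, 185) [ 0.389  -0.2031  0.0386]
(182, 235) [ 0.3812 -0.202   0.0648]
(197, 190) [ 0.3841 -0.203   0.0413]
(197, 150) [ 0.3842 -0.2031  0.0146]
(190, 172) [ 0.3822 -0.2089  0.0158]
(190, 177) [ 0.3821 -0.2106  0.0154]
(150, 215) [ 0.3735 -0.2067  0.0462]
(197, 365) [ 0.383  -0.2717  0.0159]
-0.007206860064780218
(182, 190) [ 0.3806 -0.2025  0.036 ] [80 83 87]
(182, 183) [ 0.3805 -0.2031  0.0306] [80 83 87]
(218, 185) [ 0.389  -0.2031  0.0321] [79 83 88]
(197, 150) [ 0.3841 -0.2002  0.0159] [197 200 209]
(190, 172) [ 0.3822 -0.2063  0.016 ] [198 201 210]
(190, 177) [ 0.3822 -0.2078  0.0157] [106 107 113]
```

The wrist depth shows the shut pad ends ≈27 mm above the reported TCP (bead top itself reads a correct 0.015). Confirm by touching the bead top gently.

```bash
python3 -m pendant '[{"dx":0,"dy":0,"dz":0.5,"twist":0},{"dx":0,"dy":0,"dz":1.0,"twist":0},{"dx":0,"dy":0,"dz":1.0,"twist":0}]' | grep -E "eef_pos|contact"; for i in 1 2 3 4; do python3 -m pendant '[{"dx":0,"dy":0,"dz":0.1,"twist":0},{"dx":0,"dy":0,"dz":0.2,"twist":0},{"dx":0,"dy":0,"dz":0.2,"twist":0}]' | grep -E "eef_pos|contact"; done
```

```text
eef_pos: [0.3832, -0.2147, -0.0066]
contact_force: [-5.2, 3.6, 16.0]
eef_pos: [0.3832, -0.2147, -0.0067]
contact_force: [-11.3, 8.5, 32.5]
eef_pos: [0.3833, -0.2147, -0.0068]
contact_force: [-16.0, 11.6, 47.8]
eef_pos: [0.3833, -0.2147, -0.0069]
contact_force: [-21.5, 15.2, 64.4]
eef_pos: [0.3833, -0.2148, -0.0069]
contact_force: [-26.7, 19.9, 80.4]
```

```bash
python3 -m pendant '[{"dx":0,"dy":0,"dz":-0.9,"twist":0},{"dx":0,"dy":0,"dz":-2.5,"twist":0},{"dx":0,"dy":0,"dz":-2.5,"twist":0},{"dx":0,"dy":0,"dz":-2.5,"twist":0}]' 35
python3 - <<'E'
from h import *
c=grab('wrist','w5');c=load('w5')
im=c['img'].astype(int)
# bead edges: print row profile at strip left part
C=cloud(c);s=ctrl.get_state()
m=(C[...,2]>.011)&(C[...,2]<.019)&(abs(C[...,0]-.385)<.03)&(C[...,1]>-.18)&(C[...,1]<-.105)
q=C[m];A=np.polyfit(q[:,1],q[:,0],1);print(len(q),A,q.min(0),q.max(0),'x at -.215',np.polyval(A,-.2147),'yaw',-np.degrees(np.arctan(A[0])))
# pads: points nearer
m=(abs(C[...,1]-s['eef_pos'][1])<.0125)&(abs(C[...,0]-.383)<.045)&(C[...,2]>.02)
q=C[m];print(s['eef_pos'],q[:,2].min(),[ (h,q[(abs(q[:,2]-h)<.003)][:,0].min() if (abs(q[:,2]-h)<.003).any() else None) for h in np.arange(.03,.08,.006)])
E
```

```text
time: 15.28
eef_pos: [0.3826, -0.2143, 0.008]
tcp_rot: [0.713, 0.701, -0.0, -0.001]
contact_force: [0.1, -0.4, 0.1]
opening: 0.35
finger_force: 0.0
3623 [0.01802454 0.38717486] [ 0.37901605 -0.17998544  0.01321391] [ 0.3900697  -0.1050341   0.01793655] x at -.215 0.3833049874523662 yaw -1.0326182409261713
[ 0.38250296 -0.21417194  0.00785749] 0.030347755580988234 [(np.float64(0.03), np.float64(0.3683444987528144)), (np.float64(0.036), np.float64(0.35653465329440437)), (np.float64(0.041999999999999996), np.float64(0.3551156329757324)), (np.float64(0.047999999999999994), np.float64(0.3550543048504091)), (np.float64(0.05399999999999999), np.float64(0.3548209810560973)), (np.float64(0.05999999999999999), np.float64(0.3548528500475959)), (np.float64(0.06599999999999999), np.float64(0.3621065248464023)), (np.float64(0.07199999999999998), np.float64(0.3465120745596149)), (np.float64(0.07799999999999999), np.float64(0.3448126610719978))]
```

Tip is really ≈21.6 mm behind the reported TCP. Go down so that the tips end ≈4 mm over the flange, then close.

```bash
python3 -m pendant '[{"dx":0,"dy":0.1,"dz":1.2,"twist":0},{"dx":0,"dy":0.1,"dz":2.3,"twist":0},{"dx":0,"dy":0.1,"dz":2.3,"twist":0},{"dx":0,"dy":0.1,"dz":2.3,"twist":0}]' && python3 -m pendant '[{"dx":0,"dy":0,"dz":0,"twist":0},{"dx":0,"dy":0,"dz":0,"twist":0},{"dx":0,"dy":0,"dz":0,"twist":0},{"dx":0,"dy":0,"dz":0,"twist":0},{"dx":0,"dy":0,"dz":0,"twist":0},{"dx":0,"dy":0,"dz":0,"twist":0}]' 0 50
```

```text
time: 15.82
eef_pos: [0.384, -0.2146, -0.0145]
tcp_rot: [0.713, 0.701, -0.0, -0.0]
contact_force: [-0.1, -0.4, -0.2]
opening: 0.35
finger_force: 0.0
time: 16.58
eef_pos: [0.3845, -0.215, -0.0137]
tcp_rot: [0.713, 0.701, 0.0, 0.0]
contact_force: [-0.2, 1.0, 5.9]
opening: 0.091
finger_force: 50.7
```

Gripped (50 N). Lift and carry above the eave, turning to the roof's yaw.

```bash
python3 -m pendant '[{"dx":0,"dy":0,"dz":-1,"twist":0},{"dx":0,"dy":0,"dz":-4,"twist":0},{"dx":0,"dy":0,"dz":-8,"twist":0},{"dx":0,"dy":0,"dz":-13,"twist":0},{"dx":0,"dy":0,"dz":-18,"twist":0},{"dx":2,"dy":1,"dz":-21,"twist":-1},{"dx":6,"dy":2,"dz":-21.5,"twist":-3},{"dx":6,"dy":2,"dz":-21.5,"twist":-3}]' && python3 -m pendant '[{"dx":4,"dy":1.5,"dz":0,"twist":-2},{"dx":8,"dy":3,"dz":0,"twist":-4},{"dx":12,"dy":4.5,"dz":0,"twist":-6},{"dx":16,"dy":6,"dz":0,"twist":-7},{"dx":20,"dy":7.5,"dz":0,"twist":-7},{"dx":24,"dy":8.5,"dz":0,"twist":-7},{"dx":25.5,"dy":9,"dz":0,"twist":-7},{"dx":25.5,"dy":9,"dz":0,"twist":-7}]'
python3 - <<'E'
from h import *
grab('wrist','w6');c=load('w6');side=grab('side','s6')
cv2.imwrite('pics/h.png',np.hstack([cv2.resize(c['img'],(400,300)),cv2.resize(side['img'][60:240,150:390],(400,300))])[:,:,::-1])
s=ctrl.get_state();T=R.from_quat(s['tcp_rot']).as_matrix();print(s['eef_pos'],'yaw',np.degrees(np.arctan2(T[1,1],T[0,1])))
# strip points in tool frame relative
C=cloud(c).reshape(-1,3);q=(C-s['eef_pos'])@T
m=(q[:,1]>.012)&(q[:,1]<.09)&(q[:,0]>.03)&(q[:,0]<.115)&(q[:,2]>-.04)&(q[:,2]<.01)
r=q[m];A=np.linalg.lstsq(np.c_[r[:,:2],np.ones(len(r))],r[:,2],rcond=None)[0];print('flange top z=ax+by+c',A,r.min(0),r.max(0),len(r))
E
```

```text
time: 17.58
eef_pos: [0.4051, -0.1531, 0.201]
tcp_rot: [0.693, 0.721, 0.0, -0.0]
contact_force: [-1.1, -0.2, -1.8]
opening: 0.097
finger_force: 49.9
time: 18.58
eef_pos: [0.4859, 0.1027, 0.2]
tcp_rot: [0.649, 0.761, -0.001, -0.0]
contact_force: [0.4, -0.3, -1.8]
opening: 0.093
finger_force: 49.9
[0.48585755 0.10181123 0.2003076 ] yaw 8.95588615137399
flange top z=ax+by+c [-0.00058835  0.00743702 -0.01706911] [ 0.03000261  0.01200305 -0.01946933] [ 0.11165098  0.07669288 -0.01395887] 27241
```

View pics/h.png

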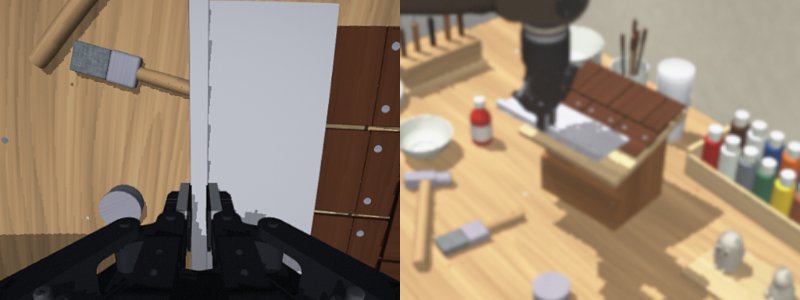

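View: the strip is held level, bead between the pads, plain edge toward the shingles; nothing else is disturbed. Lower with the edge over the bare eave (roof x≈45 mm), feeling for contact.

```bash
python3 -m pendant '[{"dx":-0.1,"dy":0.7,"dz":2,"twist":0},{"dx":-0.2,"dy":1.4,"dz":4,"twist":0},{"dx":-0.2,"dy":1.4,"dz":5,"twist":0},{"dx":-0.2,"dy":1.4,"dz":5,"twist":0}]' | grep -E "eef|cont|open"; for i in 1 2 3 ; do python3 -m pendant '[{"dx":0,"dy":0,"dz":0.2,"twist":0},{"dx":0,"dy":0,"dz":0.3,"twist":0},{"dx":0,"dy":0,"dz":0.3,"twist":0}]' | grep -E "eef_pos|contact|open"; done
```

```text
eef_pos: [0.4995, 0.1023, 0.15]
contact_force: [0.7, 0.5, -1.3]
opening: 0.094
eef_pos: [0.5005, 0.1032, 0.1483]
contact_force: [0.3, -0.8, -1.7]
opening: 0.094
eef_pos: [0.5002, 0.1032, 0.1446]
contact_force: [-0.1, -0.3, -0.7]
opening: 0.091
eef_pos: [0.5003, 0.1032, 0.1417]
contact_force: [-0.1, -0.5, -1.8]
opening: 0.092
```

```bash
for i in 1 2 3 ; do python3 -m pendant '[{"dx":0,"dy":0,"dz":0.15,"twist":0},{"dx":0,"dy":0,"dz":0.3,"twist":0},{"dx":0,"dy":0,"dz":0.3,"twist":0}]' | grep -E "eef_pos|contact|open"; done
```

```text
eef_pos: [0.5003, 0.1031, 0.1391]
contact_force: [-3.2, -0.9, 2.4]
opening: 0.098
eef_pos: [0.5002, 0.1031, 0.1363]
contact_force: [-5.3, -0.2, 5.3]
opening: 0.094
eef_pos: [0.5003, 0.1031, 0.1333]
contact_force: [-4.3, -1.2, 5.4]
opening: 0.098
```

Edge contact at the expected height, and the strip pivots in the grip with ≈6 N. Continue down and measure its pitch.

```bash
cat > pitch.py <<'E'
from h import *
def pitch(v=True):
    s=ctrl.get_state();grab('wrist','wp');c=load('wp');T=R.from_quat(s['tcp_rot']).as_matrix()
    C=cloud(c).reshape(-1,3);q=(C-s['eef_pos'])@T
    m=(q[:,1]>.012)&(q[:,1]<.065)&(q[:,0]>.03)&(q[:,0]<.105)&(q[:,2]>-.05)&(q[:,2]<.01)
    r=q[m]
    for _ in range(3):
        A=np.linalg.lstsq(np.c_[r[:,:2],np.ones(len(r))],r[:,2],rcond=None)[0];e=r@[-A[0],-A[1],1]-A[2];r=r[abs(e)<.003]
    Y=np.degrees(np.arctan2(T[1,1],T[0,1]))
    print('eef',s['eef_pos'].round(4),'F',s['contact_force'].round(1),'yaw',Y.round(2),'pitch',np.degrees(np.arctan(-A[1])).round(2),'roll',np.degrees(np.arctan(-A[0])).round(2),'c',A[2].round(4),len(r))
    return c,s,T,A
if __name__=='__main__': pitch()
E
for i in 1 2 ; do python3 -m pendant '[{"dx":0,"dy":0,"dz":0.15,"twist":0},{"dx":0,"dy":0,"dz":0.3,"twist":0},{"dx":0,"dy":0,"dz":0.3,"twist":0}]' | grep -E "contact|open"; python3 pitch.py; done
```

```text
contact_force: [-6.9, -0.2, 7.5]
opening: 0.098
eef [0.5003 0.1031 0.1307] F [-6.9 -0.2  7.5] yaw 9.01 pitch 8.07 roll -0.03 c -0.0174 23470
contact_force: [-4.8, -0.8, 5.4]
opening: 0.09
eef [0.5005 0.1032 0.1275] F [-4.8 -0.8  5.4] yaw 9.0 pitch 10.77 roll -0.04 c -0.0169 24227
```

```bash
python3 -m pendant '[{"dx":0,"dy":0,"dz":0.07,"twist":0},{"dx":0,"dy":0,"dz":0.07,"twist":0},{"dx":0,"dy":0.4,"dz":-0.015,"twist":0},{"dx":0,"dy":0.8,"dz":-0.1,"twist":0},{"dx":0,"dy":1.2,"dz":-0.185,"twist":0},{"dx":0,"dy":1.2,"dz":-0.185,"twist":0}]' | grep -E "contact|open"; python3 pitch.py;  python3 -m pendant '[{"dx":0,"dy":0.3,"dz":-0.065,"twist":0},{"dx":0,"dy":0.6,"dz":-0.13,"twist":0},{"dx":0,"dy":0.9,"dz":-0.19,"twist":0},{"dx":0,"dy":0.9,"dz":-0.19,"twist":0}]' | grep -E "contact|open"; python3 pitch.py
```

```text
contact_force: [-5.0, -1.2, 6.4]
opening: 0.092
eef [0.5126 0.1051 0.1295] F [-5.  -1.2  6.4] yaw 9.01 pitch 11.17 roll -0.03 c -0.0169 24362
contact_force: [-6.0, -1.5, 6.9]
opening: 0.094
eef [0.5213 0.1065 0.1314] F [-6.  -1.5  6.9] yaw 9.0 pitch 11.33 roll -0.02 c -0.0168 23798
```

```bash
python3 -m pendant '[{"dx":0,"dy":0.3,"dz":-0.06,"twist":0},{"dx":0,"dy":0.6,"dz":-0.12,"twist":0},{"dx":0,"dy":1.0,"dz":-0.2,"twist":0},{"dx":0,"dy":1.0,"dz":-0.2,"twist":0}]' | grep -E "contact|open"; python3 pitch.py
python3 - <<'E'
from h import *
grab('scene','c7');grab('side','s7')
w=load('wp');c=load('c7');s=load('s7')
o=np.array([.5295,.1074,.1454]);a=np.radians(9);p=np.radians(12)
X=np.array([np.cos(a)*np.cos(p),np.sin(a)*np.cos(p),np.sin(p)]);Y=np.array([-np.sin(a),np.cos(a),0]);Z=np.cross(X,Y)
P=lambda x,y,z=0:o+x*X+y*Y+z*Z
out=[]
for nm,c_,pt,hw in(('w',w,P(.03,.1),(50,38)),('side L',s,P(.02,.1),(32,24)),('scene L',c,P(.02,.1),(32,24)),('side R',s,P(.02,-.1),(32,24))):
    u=proj(c_,pt)[0].round().astype(int);u[0]=np.clip(u[0],hw[0],512-hw[0]);u[1]=np.clip(u[1],hw[1],384-hw[1])
    x0,y0=u[0]-hw[0],u[1]-hw[1];im=c_['img'][y0:u[1]+hw[1],x0:u[0]+hw[0]]
    out.append(cv2.resize(im,(400,300),interpolation=cv2.INTER_CUBIC));print(nm,x0,y0,400/(2*hw[0]))
cv2.imwrite('pics/i.png',np.vstack([np.hstack(out[:2]),np.hstack(out[2:])])[:,:,::-1])
E
```

```text
contact_force: [-5.5, -0.7, 6.0]
opening: 0.099
eef [0.5313 0.108  0.1335] F [-5.5 -0.7  6. ] yaw 9.0 pitch 21.93 roll 0.37 c -0.0111 14375
w 269 0 4.0
side L 196 110 6.25
scene L 250 218 6.25
side R 249 139 6.25
```

View pics/i.png

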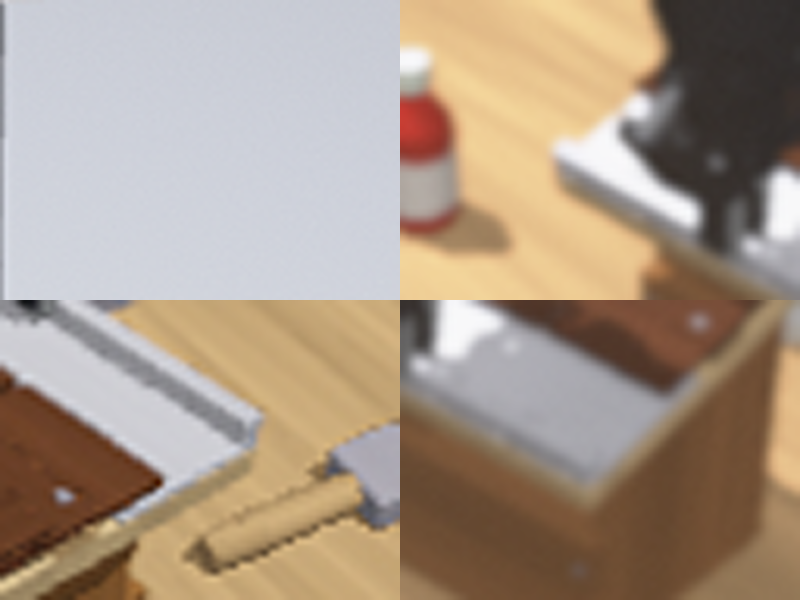

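The wood faces below the strip show on both sides with no bare top wood: nearly even. Strip is under the shingle; pitch figure was polluted by shingle points. Quantify evenness from edge profiles.

```bash
sed -i 's/q\[:,1\]<.065/q[:,1]<.042/' pitch.py
cat > prof.py <<'E'
from h import *
from scipy.ndimage import map_coordinates
import sys
o=np.array([.5295,.1074,.1454]);a=np.radians(9);p=np.radians(12)
X=np.array([np.cos(a)*np.cos(p),np.sin(a)*np.cos(p),np.sin(p)]);Y=np.array([-np.sin(a),np.cos(a),0]);Z=np.cross(X,Y)
P=lambda x,y,z=0:o+x*X+y*Y+z*Z
# model lines: family f(t) on plane z=0; which feature offsets
def prof(c,f,t,feats,nm):
    uv=np.mean([proj(c,[f(tt,k) for tt in t]) for k in (0,)],0)
    v=[]
    for k in np.linspace(-.012,.012,9):
        uv=proj(c,[f(tt,k) for tt in t]);v.append([map_coordinates(c['img'][...,ch].astype(float),[uv[:,1],uv[:,0]],order=1) for ch in range(3)])
    v=np.mean(v,0);b=v[2]/(v.sum(0)+1)*300  # blue share: metal ~100, wood lower
    px=np.linalg.norm(uv[-1]-uv[0])/ (abs(t[-1]-t[0])*1000)
    print(nm,'px/mm %.2f'%px);print(' t mm',(t*1000).round().astype(int).tolist());print(' lum',(v.sum(0)/3).round().astype(int).tolist());print(' blue',b.round().astype(int).tolist())
    u0=proj(c,[f(0,0)])[0];d=(proj(c,[f(.01,0)])[0]-u0)/10
    for n_,q in feats.items():
        print('  exp',n_,round(float((proj(c,[q])[0]-u0)@d/(d@d)),1))
S=load(sys.argv[1]);C=load(sys.argv[2])
t=np.arange(-16,17)/1000
prof(C,lambda s,k:P(.02+k,.11+s),t,dict(striptop=P(.02,.11,.003),boardtop=P(.02,.11),boardbot=P(.02,.11,-.012)),'LEFT scene')
prof(S,lambda s,k:P(.02+k,-.11-s),t,dict(striptop=P(.02,-.11,.003),boardtop=P(.02,-.11),boardbot=P(.02,-.11,-.012)),'RIGHT side')
prof(S,lambda s,k:P(-s,-.07+k),t,dict(beadtopinner=P(.01,-.07,.015),beadtop=P(0,-.07,.015),boardtop=P(0,-.07),boardbot=P(0,-.07,-.012)),'EAVE side')
E
python3 prof.py s7 c7; python3 pitch.py
```

```text
LEFT scene px/mm 0.39
 t mm [-16, -15, -14, -13, -12, -11, -10, -9, -8, -7, -6, -5, -4, -3, -2, -1, 0, 1, 2, 3, 4, 5, 6, 7, 8, 9, 10, 11, 12, 13, 14, 15, 16]
 lum [207, 208, 208, 208, 208, 207, 207, 208, 208, 207, 204, 197, 188, 178, 167, 157, 147, 139, 135, 133, 133, 136, 141, 149, 157, 163, 166, 167, 167, 167, 167, 167, 167]
 blue [102, 102, 102, 102, 102, 102, 102, 102, 102, 102, 102, 102, 101, 98, 93, 87, 82, 78, 76, 75, 75, 75, 75, 75, 74, 74, 74, 74, 74, 74, 74, 74, 74]
  exp striptop -0.9
  exp boardtop 0.0
  exp boardbot 3.4
RIGHT side px/mm 0.32
 t mm [-16, -15, -14, -13, -12, -11, -10, -9, -8, -7, -6, -5, -4, -3, -2, -1, 0, 1, 2, 3, 4, 5, 6, 7, 8, 9, 10, 11, 12, 13, 14, 15, 16]
 lum [166, 166, 166, 166, 165, 165, 164, 164, 163, 163, 162, 161, 159, 156, 153, 149, 145, 140, 136, 131, 126, 121, 116, 110, 103, 97, 91, 86, 83, 80, 78, 76, 75]
 blue [102, 102, 102, 102, 102, 102, 102, 102, 102, 102, 102, 101, 100, 99, 98, 95, 93, 90, 87, 84, 81, 79, 77, 75, 73, 72, 70, 68, 67, 66, 65, 65, 64]
  exp striptop -1.3
  exp boardtop 0.0
  exp boardbot 5.1
EAVE side px/mm 0.32
 t mm [-16, -15, -14, -13, -12, -11, -10, -9, -8, -7, -6, -5, -4, -3, -2, -1, 0, 1, 2, 3, 4, 5, 6, 7, 8, 9, 10, 11, 12, 13, 14, 15, 16]
 lum [170, 169, 169, 167, 165, 162, 158, 154, 149, 144, 139, 136, 133, 132, 131, 131, 130, 130, 129, 126, 123, 120, 116, 112, 109, 106, 103, 100, 97, 95, 93, 92, 91]
 blue [102, 102, 102, 102, 102, 102, 102, 102, 102, 102, 101, 101, 100, 99, 98, 96, 93, 91, 89, 86, 84, 82, 80, 78, 77, 75, 73, 72, 70, 68, 67, 66, 65]
  exp beadtopinner -16.7
  exp beadtop -6.7
  exp boardtop 0.0
  exp boardbot 5.3
eef [0.5313 0.1081 0.1336] F [-5.6 -0.7  5.9] yaw 9.01 pitch 11.17 roll -0.01 c -0.0169 13308
```

```bash
python3 - <<'E'
s=open('prof.py').read()
s=s.replace("float((proj(c,[q])[0]-u0)@d/(d@d))","float(np.linalg.solve(np.c_[d,proj(c,[f(0,.01)])[0]-u0],proj(c,[q])[0]-u0)[0])")
s=s.replace("print(' t mm',(t*1000).round().astype(int).tolist());print(' lum',(v.sum(0)/3).round().astype(int).tolist());print(' blue',b.round().astype(int).tolist())","print(' blue=88 at',np.interp(-88,-b,t*1000).round(1))")
open('prof.py','w').write(s)
E
python3 prof.py s7 c7
```

```text
LEFT scene px/mm 0.39
 blue=88 at -1.2
  exp striptop -2.2
  exp boardtop 0.0
  exp boardbot 8.6
RIGHT side px/mm 0.32
 blue=88 at 1.6
  exp striptop -1.8
  exp boardtop 0.0
  exp boardbot 7.3
EAVE side px/mm 0.32
 blue=88 at 2.3
  exp beadtopinner -19.6
  exp beadtop -9.6
  exp boardtop -0.0
  exp boardbot 7.5
```

Laterally even within ≈0.3 mm (symmetric overlap). For flushness, measure bead outer edge to shingle butt in the wrist image (must become 58 mm).

```bash
cat > flush.py <<'E'
from h import *
from pitch import pitch
from scipy.ndimage import map_coordinates
c,s,T,A=pitch()
g=R.from_quat(s['tcp_rot']).as_matrix()
a=np.radians(9);p=np.radians(12)
X=np.array([np.cos(a)*np.cos(p),np.sin(a)*np.cos(p),np.sin(p)]);Y=np.array([-np.sin(a),np.cos(a),0]);Z=np.cross(X,Y)
# origin: bead top centre est.: eef + .0287 up
b=s['eef_pos']+np.array([0,0,.0287])
def blue(x,y,z):
    uv=proj(c,[b+xx*X+y*Y+z*Z for xx in x]);v=np.array([map_coordinates(c['img'][...,k].astype(float),[uv[:,1],uv[:,0]],order=1) for k in range(3)])
    return v[2]/(v.sum(0)+1)*300, v.sum(0)/3
for y in (.05,.06,.07,.08,.09,.1):
    x=np.arange(-15,0,.25)/1000;B,L=blue(x,y,0);i=np.where(B>90)[0];e1=x[i[0]]*1000 if len(i) else None
    x2=np.arange(20,75,.25)/1000;B,L=blue(x2,y,-.002);i=np.where((B<90))[0];e2=x2[i[0]]*1000 if len(i) else None
    print(y,'outer',e1,'butt',e2,'diff',None if e1 is None or e2 is None else e2-e1)
E
python3 flush.py
```

```text
eef [0.5314 0.108  0.1336] F [-6.  -0.1  6.3] yaw 9.0 pitch 11.2 roll -0.04 c -0.0169 13303
0.05 outer -4.75 butt 52.0 diff 56.75
0.06 outer -4.75 butt 52.0 diff 56.75
0.07 outer -4.75 butt 52.0 diff 56.75
0.08 outer -4.75 butt 52.0 diff 56.75
0.09 outer -4.75 butt 52.25 diff 57.0
0.1 outer -4.75 butt 52.25 diff 57.0
```

Run:
```python
exec(open('flush.py').read().split("for y in")[0])
o=np.array([.5295,.1074,.1454])
q=(b-o);print('bead top in roof frame (nominal flush 5,?,15)',[round(float(q@v)*1000,1) for v in (X,Y,Z)])
for y in (.05,.07,.09):
    for z in (-.002,-.008,-.012):
        x2=np.arange(20,75,.25)/1000;B,L=blue(x2,y,z)
        print(y,z,[ (float(x2[np.where(B<th)[0][0]]*1000)) for th in (98,94,90,85,80)])
    x2=np.arange(40,66,1)/1000;B,L=blue(x2,y,-.008);print(' B',B.round().astype(int).tolist());print(' L',L.round().astype(int).tolist())
# depth step along line: height in roof frame vs x
C=cloud(c).reshape(-1,3);Q=np.c_[(C-b)@X,(C-b)@Y,(C-b)@Z]*1000
for y in (60,80,100):
    m=(abs(Q[:,1]-y)<2)&(Q[:,0]>-10)&(Q[:,0]<75)&(abs(Q[:,2])<40);r=Q[m];r=r[np.argsort(r[:,0])]
    print(y,[(round(float(x0)),round(float(np.median(r[abs(r[:,0]-x0)<1][:,2])),1)) for x0 in list(range(-8,10,2))+list(range(44,74,2)) if (abs(r[:,0]-x0)<1).any()])
```

```text
eef [0.5313 0.1081 0.1335] F [-5.3 -0.6  6.6] yaw 9.0 pitch 11.21 roll -0.04 c -0.0169 13287
bead top in roof frame (nominal flush 5,?,15) [5.4, 0.4, 16.1]
0.05 -0.002 [52.0, 52.0, 52.0, 52.0, 52.0]
0.05 -0.008 [52.75, 53.0, 53.0, 53.0, 53.0]
0.05 -0.012 [53.5, 53.5, 53.5, 53.75, 53.75]
 B [103, 103, 103, 103, 103, 103, 103, 103, 103, 103, 104, 105, 106, 67, 60, 60, 61, 61, 61, 61, 60, 60, 62, 60, 61, 61]
 L [215, 216, 215, 215, 215, 215, 215, 215, 215, 216, 188, 142, 142, 26, 56, 62, 60, 59, 58, 58, 57, 58, 60, 60, 60, 60]
0.07 -0.002 [52.0, 52.0, 52.0, 52.0, 52.0]
0.07 -0.008 [53.0, 53.0, 53.0, 53.0, 53.0]
0.07 -0.012 [53.5, 53.75, 53.75, 53.75, 53.75]
 B [103, 103, 103, 103, 103, 103, 103, 103, 103, 103, 103, 103, 105, 72, 60, 61, 60, 59, 62, 62, 60, 61, 60, 61, 62, 61]
 L [214, 214, 214, 214, 213, 214, 214, 213, 213, 213, 214, 215, 155, 23, 51, 64, 62, 60, 60, 60, 58, 59, 60, 61, 61, 62]
0.09 -0.002 [52.0, 52.0, 52.0, 52.25, 52.25]
0.09 -0.008 [53.0, 53.0, 53.0, 53.25, 53.25]
0.09 -0.012 [53.75, 53.75, 53.75, 53.75, 54.0]
 B [103, 103, 103, 104, 103, 103, 103, 103, 103, 103, 103,
[... 282 characters left out ...]
 -12.5), (48, -12.2), (50, -12.3), (52, -11.5), (54, -2.9), (56, -2.7), (58, -2.7), (60, -2.8), (62, -2.5), (64, -2.6), (66, -2.6), (68, -2.6), (70, -2.9), (72, -2.7)]
80 [(-4, 0.4), (-2, 0.3), (0, 0.3), (2, 0.3), (4, -0.0), (6, -11.2), (8, -11.7), (44, -12.3), (46, -12.3), (48, -12.1), (50, -12.5), (52, -11.5), (54, -2.8), (56, -2.7), (58, -2.8), (60, -2.8), (62, -2.8), (64, -2.7), (66, -2.8), (68, -2.6), (70, -2.6), (72, -2.8)]
100 [(-4, 0.3), (-2, 0.5), (0, 0.2), (2, 0.5), (4, -0.4), (6, -11.4), (8, -11.7), (44, -12.4), (46, -12.3), (48, -12.3), (50, -12.6), (52, -11.4), (54, -3.2), (56, -2.9), (58, -2.7), (60, -2.5), (62, -2.8), (64, -2.7), (66, -2.6), (68, -2.7), (70, -2.6), (72, -2.8)]
```

The bead top reads 5.4 mm up the roof (nominal 5) and the outer edge-to-butt distance is ≈58 mm: already flush. The strip's pitch is 0.8° short, so the bead is ≈1 mm off the board. Press it down square to the board.

```bash
for i in 1 2; do python3 -m pendant '[{"dx":0,"dy":0.02,"dz":0.08,"twist":0},{"dx":0,"dy":0.03,"dz":0.15,"twist":0},{"dx":0,"dy":0.03,"dz":0.15,"twist":0}]' | grep -E "contact|open"; done; python3 flush.py; python3 -m pendant '[{"dx":0,"dy":0.01,"dz":0.05,"twist":0},{"dx":0,"dy":0.02,"dz":0.1,"twist":0},{"dx":0,"dy":0.02,"dz":0.1,"twist":0}]' | grep -E "contact|open"
```

```text
contact_force: [-7.3, -1.5, 7.9]
opening: 0.098
contact_force: [-10.4, -2.1, 13.8]
opening: 0.099
eef [0.5314 0.1081 0.1323] F [-10.4  -2.1  13.8] yaw 9.02 pitch 12.14 roll -0.05 c -0.017 13440
0.05 outer -5.0 butt 52.25 diff 57.25
0.06 outer -4.75 butt 52.25 diff 57.0
0.07 outer -4.75 butt 52.25 diff 57.0
0.08 outer -4.75 butt 52.5 diff 57.25
0.09 outer -4.75 butt 52.5 diff 57.25
0.1 outer -4.75 butt 52.5 diff 57.25
contact_force: [-13.0, -2.3, 18.4]
opening: 0.096
```

```bash
python3 -m pendant '[{"dx":0,"dy":-0.02,"dz":0.07,"twist":0},{"dx":0,"dy":-0.05,"dz":0.13,"twist":0},{"dx":0,"dy":-0.05,"dz":0.13,"twist":0},{"dx":0,"dy":-0.05,"dz":0.13,"twist":0},{"dx":0,"dy":-0.05,"dz":0.13,"twist":0},{"dx":0,"dy":-0.05,"dz":0.13,"twist":0}]'
python3 - <<'E'
exec(open('flush.py').read())
grab('scene','c8');grab('side','s8')
o=np.array([.5295,.1074,.1454]);q=b-o;print([round(float(q@v)*1000,1) for v in (X,Y,Z)])
C=cloud(c).reshape(-1,3);Q=np.c_[(C-b)@X,(C-b)@Y,(C-b)@Z]*1000
# lateral: left end of strip vs left shingle edge, wrist frame; shingle lift
for nm,lo,hi,zl,zh in(('flange',12,45,-15,-9),('shingle',56,75,-6,2)):
    m=(Q[:,0]>lo)&(Q[:,0]<hi)&(Q[:,2]>zl)&(Q[:,2]<zh)&(Q[:,1]>20);print(nm,'left end',Q[m][:,1].max().round(1))
for y in (-50,20,60,90):
    m=(abs(Q[:,1]-y)<12)&(Q[:,0]>55)&(Q[:,0]<85)&(abs(Q[:,2]+2)<6)
    if m.sum()>30: print(y,'shingle slope deg',np.degrees(np.arctan(np.polyfit(Q[m][:,0],Q[m][:,2],1)[0])).round(2))
E
python3 prof.py s8 c8
```

```text
time: 26.35
eef_pos: [0.5315, 0.1081, 0.1323]
tcp_rot: [0.649, 0.761, -0.0, 0.0]
contact_force: [-15.4, -2.6, 22.2]
opening: 0.098
finger_force: 62.1
eef [0.5315 0.1081 0.1323] F [-15.4  -2.6  22.2] yaw 9.04 pitch 12.18 roll -0.03 c -0.017 13474
0.05 outer -5.0 butt 52.25 diff 57.25
0.06 outer -5.0 butt 52.25 diff 57.25
0.07 outer -5.0 butt 52.25 diff 57.25
0.08 outer -5.0 butt 52.25 diff 57.25
0.09 outer -5.0 butt 52.5 diff 57.5
0.1 outer -5.0 butt 52.5 diff 57.5
[5.3, 0.3, 14.8]
flange left end 109.8
shingle left end 105.3
-50 shingle slope deg 22.29
20 shingle slope deg 0.15
60 shingle slope deg 0.23
90 shingle slope deg 0.3
LEFT scene px/mm 0.39
 blue=88 at -0.4
  exp striptop -2.2
  exp boardtop 0.0
  exp boardbot 8.6
RIGHT side px/mm 0.32
 blue=88 at 2.2
  exp striptop -1.8
  exp boardtop 0.0
  exp boardbot 7.3
EAVE side px/mm 0.32
 blue=88 at 3.5
  exp beadtopinner -19.6
  exp beadtop -9.6
  exp boardtop -0.0
  exp boardbot 7.5
```

The shingles lie flat, the bead height is 14.8 mm (nominal 15), and the ends are even. One last cross-check: the eave edge in the side camera before laying versus the bead edge now.

Run:
```python
from h import *
from scipy.ndimage import map_coordinates
o=np.array([.5295,.1074,.1454]);a=np.radians(9);p=np.radians(12)
X=np.array([np.cos(a)*np.cos(p),np.sin(a)*np.cos(p),np.sin(p)]);Y=np.array([-np.sin(a),np.cos(a),0])
t=np.arange(-20,21)/1000
def pr(n,f):
    c=load(n);v=[]
    for k in np.linspace(-.02,.02,13):
        uv=proj(c,[f(s,k) for s in t]);v.append(map_coordinates(c['img'].astype(float).sum(2)/3,[uv[:,1],uv[:,0]],order=1))
    v=np.mean(v,0);print(n,v.round().astype(int).tolist())
print((t*1000).round().astype(int).tolist())
for y in (-.07,.06):
  for n in('side0','side2','s8'): pr(n,lambda s,k:o-s*X+(y+k)*Y)
print('right');[pr(n,lambda s,k:o+(.03+k/2)*X+(-.11-s)*Y) for n in('side2','s8')]
print('left');[pr(n,lambda s,k:o+(.03+k/2)*X+(.11+s)*Y) for n in('scene2','c8')]
```

```text
[-20, -19, -18, -17, -16, -15, -14, -13, -12, -11, -10, -9, -8, -7, -6, -5, -4, -3, -2, -1, 0, 1, 2, 3, 4, 5, 6, 7, 8, 9, 10, 11, 12, 13, 14, 15, 16, 17, 18, 19, 20]
side0 [203, 202, 201, 200, 199, 199, 199, 199, 200, 201, 202, 203, 205, 207, 209, 212, 213, 214, 214, 212, 208, 202, 194, 182, 169, 155, 141, 129, 120, 112, 106, 102, 99, 96, 94, 93, 92, 91, 91, 90, 90]
side2 [235, 234, 233, 232, 231, 230, 229, 228, 228, 227, 227, 228, 228, 229, 229, 229, 229, 229, 228, 226, 223, 217, 210, 198, 185, 170, 154, 141, 130, 121, 114, 109, 106, 104, 102, 100, 99, 99, 98, 98, 97]
s8 [171, 170, 170, 170, 170, 170, 169, 169, 168, 166, 163, 159, 154, 149, 144, 139, 136, 133, 131, 130, 129, 127, 126, 123, 120, 117, 114, 111, 108, 105, 102, 100, 97, 95, 93, 92, 91, 90, 89, 89, 89]
side0 [226, 225, 225, 225, 224, 224, 224, 225, 225, 225, 225, 225, 226, 226, 226, 226, 225, 224, 222, 218, 213, 205, 195, 182, 170, 158, 150, 146, 147, 151, 158, 166, 174, 180, 186, 189, 192, 193, 194, 195, 195]
side2 [232, 232, 232, 232, 232, 231, 231, 232, 232, 232, 232, 233, 233, 233, 233, 233, 233, 232, 230, 226, 221, 
[... 439 characters left out ...]
0, 157, 145, 134, 124, 115, 106, 99, 93, 89, 86, 84, 83, 82, 81, 81, 81, 81]
s8 [170, 170, 170, 170, 170, 170, 170, 170, 170, 170, 170, 170, 170, 169, 168, 166, 164, 161, 157, 153, 149, 145, 140, 136, 131, 125, 119, 112, 105, 98, 91, 86, 81, 78, 76, 75, 74, 74, 74, 74, 74]
left
scene2 [181, 181, 180, 180, 181, 180, 180, 180, 180, 180, 180, 180, 180, 180, 181, 181, 181, 179, 172, 161, 149, 138, 132, 128, 127, 129, 133, 141, 149, 157, 161, 163, 164, 164, 164, 164, 164, 164, 163, 160, 154]
c8 [207, 206, 206, 206, 206, 206, 206, 206, 206, 206, 207, 207, 207, 208, 207, 202, 193, 180, 167, 154, 144, 137, 133, 131, 130, 132, 136, 144, 152, 159, 164, 166, 167, 167, 167, 167, 167, 167, 167, 164, 158]
```

The bare eave's edge showed at t≈+3.7 in that camera, the bead/board boundary is now at +3.5: flush. The sides match too. Hand in.

Run:
```python
from plant import ctrl
s=ctrl.get_state();print(s['time'],s['contact_force'],s['finger_force']);print(ctrl.sign_off())
```

```text
26.5 [-13.99220877  -1.97842682  22.93939284] 62.13173334952444
the job is handed in; nothing more can be done
None
```

The job is handed in at 26.5 s: the owl stands upright on the plywood board beside the cat, and the strip is under the shingles, flush and even to about 1 mm by the cameras, still gripped and pressed flat with about 25 N. One slip on the way: a probe with shut fingers pushed on the strip's bead with about 80 N at the fingertips, under the 120 N wrist limit; if fingertips count as the gripper's body, that breaks the 40 N limit.

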